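# Clip the amber filter pane at the glass bench

## Task

Take the amber filter pane with the orange top rail out of the wooden rack and press its bottom edge down between the sprung jaws of the blue-based clip stand until it is fully home on the rubber pad, then let go so that it stands upright, in line with the jaws and about centred along them. Leave the green and the blue pane standing in the rack.

Things in the scene. Friction and masses are not known exactly. Their poses are not given: they have to be found in the camera images.
- pane_amber: Pane to clip: amber glass, 100 mm wide (x), 6 thick (y), 120 tall (z, up), 0.16-0.25 kg, alike both ways round. Orange rail along its top, 12 mm thick, 98 to 120 mm above the bottom edge: grip it there from above, across y. Origin: middle of the bottom edge. Starts upright in any one of 3 slots of a low wooden rack, bottom edge 12 mm above the table; lift it straight up 35 mm to clear the slot.
- pane_green: Bystander, to be left in the rack: same size, green glass, green rail. Origin: middle of its bottom edge. The rack, fixed, is 110 by 270 mm; its slots lie side by side 85 mm apart across the panes' faces, each 8 mm wide between ribs whose tops are 42 mm above the table.
- pane_blue: Bystander, to be left in the rack: same size, blue glass, blue rail. Origin: middle of its bottom edge.
- clip: Fixed clip stand, blue base 130 (x) x 120 mm. Origin: underside centre, on the table. Two aluminium jaws 60 mm long along x meet over y=0 and part along y, 16 mm each; lips open 31 mm at 79 mm height, taper shut at 47 mm, grip down to 22. Black rubber pad, top at 20 mm: pane's bottom edge goes there, pane x along clip x. Push of 6-20 N parts the springs; pane's weight does not. Posts 46 mm high.
There are look-alikes about, which are no part of the job. Of the things that look like the pane_amber, the middle-sized one is meant.

How it is judged:
By the outcome, as a careful person would: the job done as asked, in the order asked, and still so for the second after the job is handed in, with the robot touching nothing.
It also fails if it takes over 42 s, if anything falls off the work surface, if the arm or the gripper's body presses on something with over 40 N, if the wrist force passes 120 N, or if a joint passes its speed limit or range.

## Robot

A 6-joint arm with a two-finger parallel gripper is mounted at the origin on the work surface. World frame = base frame: x ahead of the robot, y to its left, z up, the work surface at z = 0. Lengths are in mm, angles in degrees, forces in N, time in s.
With the tool pointing down it reaches from about 300 to 775 mm from the base axis. Payload 14.6 kg.
Tool frame: the origin (TCP) lies at the very end of the fingers, on their centre line; the grasp point (between the pads) lies 19 mm behind it (manip.grasp_offset is the distance from the TCP to the grasp point, in mm); z points along the fingers, y is the line along which they close (so a half turn about z gives the same grasp; the last joint's range is limited). The gripper opens to 94 mm and grips with 3 to 60 N. Pads are 16 mm wide; open, the fingers measure 119 mm over their backs; the gripper's body (75 mm by 177 mm) begins 78 mm behind the grasp point.
Start: joints at [-74.29, 17.183, 87.147, -0, 75.671, -3.816], TCP at [183.825, -518.36, 205.446] pointing down, gripper open.
Joint ranges: [-173.82, 173.82], [-45.26, 126.66], [13.44, 144.39], [-59.66, 239.66], [0, 175.72], [-146.38, 146.38]. Speed limits (degrees/s): [127.2, 127.2, 147.25, 180, 180, 180].

## Interface

Orientations are given as [roll, pitch, yaw] about the fixed x, y, z axes, in that order (R = Rz(yaw) Ry(pitch) Rx(roll)).
In Python, from workcell import manip gives the robot as it stands.
- The arm moves only by the shell command python3 -m pendant 'ROWS' [FORCE]. ROWS is JSON, a list of rows, each an object with "dp": the shift along the tool's x, y, z normalised to -1 to 1, where 1 is 0.1 m, a list of three; "dr": the turn, a rotation vector about the tool's x, y, z normalised to -1 to 1, where 1 is 60 degrees, a list of three; "hand": the opening, from 0 (shut) to 1 (fully open). In form: [{"dp": [x, y, z], "dr": [wx, wy, wz], "hand": hand}, ...]. A call has 1 to 20 rows; each row is the pose to reach, as a shift and turn from the pose commanded when the call began, along the tool's axes at that moment; what a row does not reach only later rows make up. A row lasts 1/10 s, in which the tool goes at most 50 mm and 8.59 degrees, less where a joint would pass 70% of its speed; a pose out of reach is approached as far as the arm can. A call with a number of a shift or a turn outside -1 to 1 is refused whole. A call with a gripper value outside its range is refused whole. The fingers move at their own pace and stop on an object; FORCE is the grip in N (left out, the last holds). Time passes only in rows, so rows that repeat a pose let the fingers close. It gives the time, the measured TCP pose, the force, the opening and the grip force at its end, in the units of the state.
- manip.observe(): the state, without advancing time (a new reading comes with each control period).
- manip.get_image(name): name is "scene" or "top" or "wrist"; returns the picture (420x560x3 uint8, red, green, blue); there is no depth.
- manip.get_calibration(name): a dict with "K" (3x3 intrinsics, pixels), "origin" and "rotation" of the camera in the world. Camera axes: x right, y down, z forward; pixel columns grow to the right and rows downward; lengths in mm; the calibration is good to about 2 mm. A picture is of the moment at which its call begins: read the wrist's pose just before it. get_calibration takes no time and is no camera call; for the wrist camera it gives the pose at the moment of the call.
- manip.hand_in(): hands the job in; it is judged then, once.
Trained networks look in the newest picture that a camera, given by its name, has taken for a name from the list of things; names that differ only in an ending like _2 or _b are one class to them, and where a whole thing is asked for, a point or a joint stands for the part that bears it (a point fixed in the world has none). Each returns a list of dicts, best first, with "conf" (0 to 1); they miss things now and then, are a little off and sometimes report something else, mostly with a low value. They report only what shows in the picture. A call takes as long as a camera call. They do not tell look-alikes from the thing itself.
- manip.masks_of(label, camera): "region" (420x560 bool, what is visible of it) and "position" ([column, row] in pixels, amid what is visible of it).
The state is a dict: "time": time; "q": joint angles; "dq": joint speeds; "effort": joint torques, N m; "ee_pos": TCP position; "orientation": TCP orientation; "force": force on the tool from outside, world axes, zero at the start; "moment": the same for the moment, N m; "opening": opening from 0.0 (shut) to 1.0 (fully open); "gripper_force": force on a finger pad.
Only numpy, scipy, OpenCV 4.12 (cv2) and the standard library are available. Lean on these libraries where they do the work, as an engineer would, in place of code of your own. Each camera call takes 0.05 s, during which the arm holds its last target. There are 200 camera calls.

## Working session

There is one attempt and no reset: what is moved stays moved. The work goes in short steps, Python scripts to look and compute and a shell command to move; the robot and the scene stay as the last step left them, time stands still between calls to the robot, and variables do not carry over. Pictures are saved under pics/ and viewed, at most 10 in all, crops included, and the job is handed in when it is done.

```bash
mkdir -p pics; cat > h.py <<'E'
import numpy as np,cv2
from workcell import manip
def snap(c,n):
    im=manip.get_image(c); cv2.imwrite(f'pics/{n}.png',im[:,:,::-1]); return im
def ray(c,u,v,z):
    k=manip.get_calibration(c);K=np.array(k['K']);R=np.array(k['rotation']);o=np.array(k['origin'])
    d=R@np.linalg.inv(K)@np.array([u,v,1.]); return o+d*(z-o[2])/d[2]
def proj(c,p):
    k=manip.get_calibration(c);K=np.array(k['K']);R=np.array(k['rotation']);o=np.array(k['origin'])
    q=K@(R.T@(np.array(p)-o)); return q[:2]/q[2]
E
python3 - <<'E'
from h import *
a=snap('top','top1');m1=[(l,r['conf'],np.round(r['position'])) for l in ['pane_amber','pane_green','pane_blue','clip'] for r in manip.masks_of(l,'top')]
b=snap('scene','scene1');m2=[(l,r['conf'],np.round(r['position'])) for l in ['pane_amber','pane_green','pane_blue','clip'] for r in manip.masks_of(l,'scene')]
for x in m1:print(x, ray('top',*x[2],130).round())
print(*m2,sep='\n')
s=manip.observe();print(s['time'],s['ee_pos'],s['orientation'])
for c in['top','scene']:
  k=manip.get_calibration(c);print(k)
E
```

```text
Traceback (most recent call last):
  File "h.py", line 7, in ray
    d=R@np.linalg.inv(K)@np.array([u,v,1.]); return o+d*(z-o[2])/d[2]
                                                                 ~^^^
IndexError: invalid index to scalar variable.
```

View pics/top1.png

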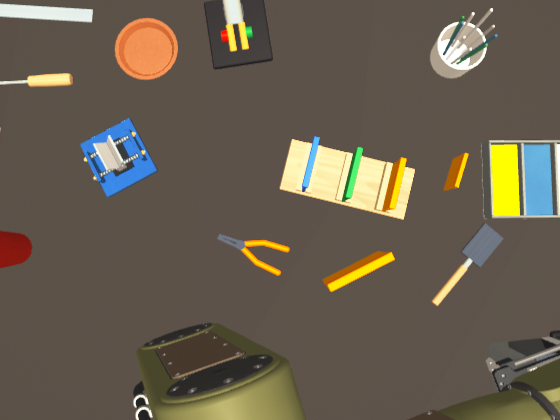

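View pics/scene1.png

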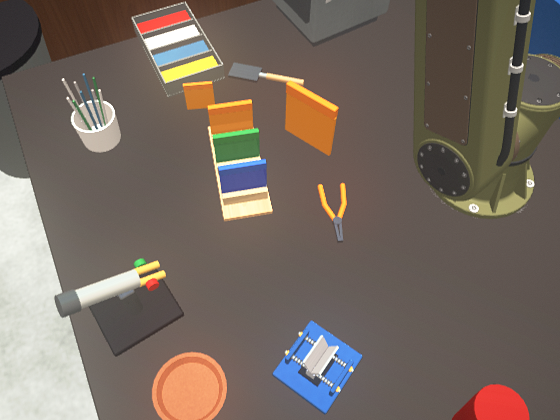

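The top view shows three amber candidates: the pane in the rack at (396,185), a small one at (457,171) and a large free-standing one at (358,271). The scene view shows the same three at (231,115), (198,95) and (311,118). The middle-sized one is in the rack. The clip is at (118,157) in the top view.

```bash
python3 - <<'E'
from h import *
for c in['top','scene','wrist']: print(manip.get_calibration(c))
s=manip.observe();print(s['time'],s['ee_pos'],s['orientation'])
im=cv2.imread('pics/top1.png');cv2.imwrite('pics/crop.png',np.hstack([cv2.resize(im[130:300,270:480],None,fx=2.4,fy=2.4,interpolation=2),cv2.resize(im[110:210,70:170],(290,290),interpolation=2)[[*range(290)]+[289]*118]]))
E
```

```text
{'K': array([[544.25493825,   0.        , 285.36315337],
       [  0.        , 544.25493825, 192.86402302],
       [  0.        ,   0.        ,   1.        ]]), 'origin': array([ 387.78876382, -123.40519586, 1158.56468652]), 'rotation': array([-1.75556822e+02,  1.23841859e-01, -9.03156703e+01])}
{'K': array([[526.02602591,   0.        , 275.36893108],
       [  0.        , 526.02602591, 207.14155885],
       [  0.        ,   0.        ,   1.        ]]), 'origin': array([ 753.10740112,  441.7151009 , 1005.13819335]), 'rotation': array([-148.03081998,   -0.55898158,  154.37986517])}
{'K': array([[363.29092661,   0.        , 275.51078644],
       [  0.        , 363.29092661, 214.15130043],
       [  0.        ,   0.        ,   1.        ]]), 'origin': array([ 251.97057847, -494.06786162,  385.23398016]), 'rotation': array([ 1.65366446e+02,  3.41221475e-02, -7.04824190e+01])}
0.5 [ 183.81583462 -518.35573991  205.43364217] [-1.79997131e+02 -9.34449800e-04  1.95243601e+01]
```

View pics/crop.png

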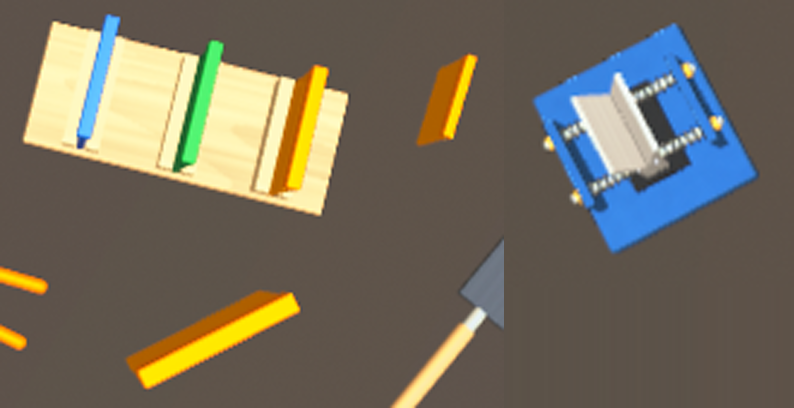

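The crop confirms the amber pane in the rack, at crop (308,130) and full-image (396,185), as the middle-sized one. In the clip, the V of the jaws runs from upper left to lower right at about 60°, and the springs lie across it.

```bash
cat > /tmp/p.py <<'E'
s=open('h.py').read()
s=s.replace("R=np.array(k['rotation'])","R=Rot.from_euler('xyz',k['rotation'],degrees=True).as_matrix()").replace("import manip","import manip\nfrom scipy.spatial.transform import Rotation as Rot")
open('h.py','w').write(s)
E
python3 /tmp/p.py; python3 - <<'E'
from h import *
def rect(mask,z,n,cam='top'):
    _,lab,st,_=cv2.connectedComponentsWithStats(mask.astype(np.uint8))
    i=1+np.argmax(st[1:,4]); v,u=np.where(lab==i)
    P=np.array([ray(cam,a,b,z)[:2] for a,b in zip(u,v)]).astype(np.float32)
    r=cv2.minAreaRect(P);c=P-P.mean(0);w,V=np.linalg.eigh(c.T@c)
    print(n,len(u),np.round(r[0],1),np.round(r[1],1),round(r[2],1),'mean',P.mean(0).round(1),'axis',np.degrees(np.arctan2(V[1,1],V[0,1])).round(1))
im=cv2.imread('pics/top1.png').astype(int);b,g,r=im[...,0],im[...,1],im[...,2]
for l in ['pane_amber','pane_green','pane_blue','clip']:
    manip.get_image('top')
    for d in manip.masks_of(l,'top'):
        m=d['region']; print(l,round(d['conf'],2),np.round(d['position']),m.sum())
        if l=='pane_amber': rect(m&(r>220)&(g>140)&(b<90),132 if d['position'][0]>380 else 120,'rail')
        if l=='clip' and d['conf']>.5: rect(m|cv2.morphologyEx(m.astype(np.uint8),3,np.ones((9,9))).astype(bool),12,'clipall');rect(m&(b>140)&(r<80),12,'blue')
ii=np.zeros(r.shape,bool);ii[140:220,380:415]=1
rect(ii&(r>220)&(g>130)&(b<60),132,'amb')
E
```

```text
pane_amber 0.95 [391. 182.] 639
rail 295 [ 485.4 -334.4] [11.1 99.1] 75.7 mean [ 486.2 -334.4] axis 165.4
pane_amber 0.68 [459. 171.] 468
rail 136 [ 510.  -455.5] [ 7.5 67.4] 71.6 mean [ 510.9 -455.7] axis 161.1
pane_amber 0.65 [355. 271.] 1124
rail 595 [ 318.4 -263.6] [ 15.9 135.8] 26.4 mean [ 318.2 -262.8] axis 116.3
pane_green 0.92 [352. 176.] 437
pane_blue 0.55 [310. 159.] 356
clip 0.89 [119. 157.] 3593Traceback (most recent call last):
  File "<stdin>", line 14, in <module>
  File "<stdin>", line 5, in rect
  File "h.py", line 7, in ray
    k=manip.get_calibration(c);K=np.array(k['K']);R=Rot.from_euler('xyz',k['rotation'],degrees=True).as_matrix();o=np.array(k['origin'])
ValueError: time passes only in moves, steps and waits
```

```bash
cat > h.py <<'E'
import numpy as np,cv2
from workcell import manip
from scipy.spatial.transform import Rotation as Rot
def cal(c):
    k=manip.get_calibration(c);return np.array(k['K']),Rot.from_euler('xyz',k['rotation'],degrees=True).as_matrix(),np.array(k['origin'])
def snap(c,n):
    im=manip.get_image(c); cv2.imwrite(f'pics/{n}.png',im[:,:,::-1]); return im
def rays(C,u,v,z):
    K,R,o=C;d=R@np.linalg.inv(K)@np.array([u,v,np.ones_like(u)],float); return (o[:,None]+d*(z-o[2])/d[2]).T
def proj(C,p):
    K,R,o=C;q=K@(R.T@(np.array(p)-o)); return q[:2]/q[2]
def rect(C,mask,z,n):
    _,lab,st,_=cv2.connectedComponentsWithStats(mask.astype(np.uint8))
    i=1+np.argmax(st[1:,4]); v,u=np.where(lab==i)
    P=rays(C,u,v,z)[:,:2].astype(np.float32)
    r=cv2.minAreaRect(P);c=P-P.mean(0);w,V=np.linalg.eigh(c.T@c)
    print(n,len(u),np.round(r[0],1),np.round(r[1],1),round(r[2],1),'mean',P.mean(0).round(1),'axis',np.degrees(np.arctan2(V[1,1],V[0,1])).round(1))
E
cat > show.py <<'E'
from h import *
C=cal('top');manip.get_image('top');m=manip.masks_of('clip','top')[0]['region']
im=cv2.imread('pics/top1.png').astype(int);b,g,r=im[...,0],im[...,1],im[...,2]
for z in (0,12,20): rect(C,cv2.morphologyEx((m&(b>r+40)).astype(np.uint8),3,np.ones((15,15))).astype(bool),z,'blue%d'%z)
for u,v in np.array([[575,95],[610,165],[620,75],[660,142]]): print('jaw lip',rays(C,[70+(u-504)/2.9],[110+v/2.9],79).round(1))
ii=np.zeros(r.shape,bool);ii[140:220,380:415]=1
for L in (200,220): rect(C,ii&(r>L)&(g>130)&(b<60),132,'amb')
s=manip.observe();print(s['time'],s['ee_pos'],s['orientation'])
E
python3 show.py
```

```text
blue0 2774 [556.6 238.3] [133.4 124.1] 28.4 mean [555.7 235.1] axis -157.2
blue12 2774 [554.8 234.5] [132.1 122.8] 28.4 mean [553.9 231.3] axis -157.2
blue20 2774 [553.7 232. ] [131.1 121.9] 28.4 mean [552.8 228.9] axis -157.2
jaw lip [[574.6 260.7  79. ]]
jaw lip [[525.8 235.5  79. ]]
jaw lip [[588.4 229.8  79. ]]
jaw lip [[541.5 201.3  79. ]]
amb 305 [ 485.3 -334.2] [11.3 99.5] 75.6 mean [ 485.6 -334.1] axis 165.6
amb 305 [ 485.3 -334.2] [11.3 99.5] 75.6 mean [ 485.6 -334.1] axis 165.6
1.0 [ 183.83676932 -518.34550618  205.45404263] [1.79999452e+02 8.65313847e-04 1.95277997e+01]
```

```bash
cat > go.py <<'E'
# usage: go.py x y z yaw -> dp,dr in tool axes
import sys
from h import *
s=manip.observe();R=Rot.from_euler('xyz',s['orientation'],degrees=True)
x,y,z,w=map(float,sys.argv[1:5])
print('dp',(R.inv().apply(np.array([x,y,z])-s['ee_pos'])/100).round(3),'dr',((R.inv()*Rot.from_euler('xyz',[180,0,w],degrees=True)).as_rotvec(degrees=True)/60).round(3),'t',s['time'],'F',np.round(s['force'],1),'op',s['opening'],'pos',np.round(s['ee_pos'],1),np.round(s['orientation'],1))
E
python3 -m pendant '[{"dp":[0.87,-0.18,0],"dr":[0,0,0],"hand":0.6},{"dp":[0.87,-0.18,0],"dr":[0,0,0],"hand":0.6}]' 50
python3 -m pendant '[{"dp":[0.87,-0.18,0],"dr":[0,0,0],"hand":0.6},{"dp":[0.87,-0.18,0],"dr":[0,0,0],"hand":0.6}]'
python3 -m pendant '[{"dp":[0.86,-0.18,0],"dr":[0,0,0],"hand":0.6},{"dp":[0.86,-0.18,0],"dr":[0,0,0],"hand":0.6}]'
python3 -m pendant '[{"dp":[0.86,-0.18,0],"dr":[0,0,0.565],"hand":0.6},{"dp":[0.86,-0.18,0],"dr":[0,0,0.565],"hand":0.6},{"dp":[0.86,-0.18,0],"dr":[0,0,0.565],"hand":0.6},{"dp":[0.86,-0.18,0],"dr":[0,0,0.565],"hand":0.6},{"dp":[0.86,-0.18,0],"dr":[0,0,0.565],"hand":0.6}]'
python3 go.py 485.3 -334.2 102 -14.4
cat > look.py <<'E'
from h import *
C=cal('wrist');im=snap('wrist','w1').astype(int);r,g,b=im[...,0],im[...,1],im[...,2]
for d in manip.masks_of('pane_amber','wrist'):
    print(d['conf'],np.round(d['position']),d['region'].sum());rect(C,d['region']&(r>200)&(g>130)&(b<90),132,'rail')
E
python3 look.py
```

```text
time: 1.2
ee_pos: [260.6, -471.6, 205.4]
orientation: [-180.0, -0.0, 19.4]
force: [-0.4, 0.1, 0.4]
opening: 0.866
gripper_force: 0.0
time: 1.4
ee_pos: [337.5, -424.9, 205.6]
orientation: [180.0, -0.0, 19.5]
force: [-0.1, -1.1, 0.2]
opening: 0.697
gripper_force: 0.0
time: 1.6
ee_pos: [412.7, -379.0, 205.6]
orientation: [180.0, -0.0, 19.6]
force: [-0.2, -0.5, -0.9]
opening: 0.603
gripper_force: 0.0
time: 2.1
ee_pos: [486.1, -334.6, 205.3]
orientation: [-180.0, 0.0, -14.5]
force: [0.2, -0.1, -0.5]
opening: 0.601
gripper_force: 0.0
dp [-0.008 -0.002  1.033] dr [-0.     0.    -0.001] t 2.1 F [ 0.2 -0.1 -0.5] op 0.6011064677322709 pos [ 486.1 -334.6  205.3] [-180.     0.   -14.5]
0.94 [414. 130.] 3347
rail 840 [ 520.3 -452.4] [ 6.6 59.4] 71.5 mean [ 521.5 -452.7] axis 161.4
0.82 [256. 394.] 5564
rail 298 [ 323.3 -302.8] [27.  14.2] 75.5 mean [ 321.  -304.2] axis 88.4
0.67 [277. 217.] 2130
rail 1972 [ 484.1 -334.4] [10.9 98.1] 75.8 mean [ 486.6 -335.1] axis 165.7
```

View pics/w1.png

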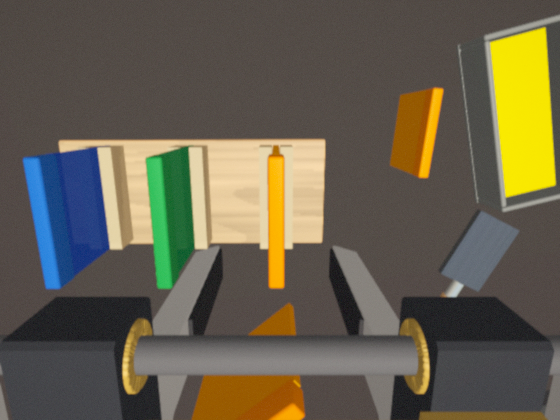

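The wrist view shows the rail upright at (276,220), midway between the fingers, which agrees with the top-view estimate. I'll descend and grip.

```bash
python3 -m pendant '[{"dp":[-0.01,0,0.5],"dr":[0,0,0],"hand":0.6},{"dp":[-0.01,0,0.8],"dr":[0,0,0],"hand":0.6},{"dp":[-0.01,0,1.0],"dr":[0,0,0],"hand":0.6},{"dp":[-0.01,0,1.0],"dr":[0,0,0],"hand":0.6}]'
python3 -m pendant '[{"dp":[0,0,0],"dr":[0,0,0],"hand":0},{"dp":[0,0,0],"dr":[0,0,0],"hand":0},{"dp":[0,0,0],"dr":[0,0,0],"hand":0},{"dp":[0,0,0],"dr":[0,0,0],"hand":0},{"dp":[0,0,0],"dr":[0,0,0],"hand":0},{"dp":[0,0,0],"dr":[0,0,0],"hand":0},{"dp":[0,0,0],"dr":[0,0,0],"hand":0},{"dp":[0,0,0],"dr":[0,0,0],"hand":0}]' 60
```

```text
time: 2.6
ee_pos: [483.6, -334.0, 102.8]
orientation: [-179.9, 0.2, -14.2]
force: [-0.6, -0.1, 0.1]
opening: 0.601
gripper_force: 0.0
time: 3.4
ee_pos: [485.0, -334.7, 105.7]
orientation: [180.0, -0.0, -14.4]
force: [-0.9, 0.7, 1.8]
opening: 0.128
gripper_force: 60.0
```

```bash
python3 -m pendant '[{"dp":[0,0,-0.2],"dr":[0,0,0],"hand":0},{"dp":[0,0,-0.4],"dr":[0,0,0],"hand":0},{"dp":[0,0,-0.7],"dr":[0,0,0],"hand":0},{"dp":[0,0,-1.0],"dr":[0,0,0],"hand":0}]'
python3 -m pendant '[{"dp":[0,0,-0.4],"dr":[0,0,0],"hand":0},{"dp":[0,0,-0.7],"dr":[0,0,0],"hand":0},{"dp":[0,0,-0.7],"dr":[0,0,0],"hand":0}]'
python3 go.py 555.5 234 270 28.4
```

```text
time: 3.8
ee_pos: [484.6, -334.4, 206.0]
orientation: [-180.0, 0.1, -14.4]
force: [0.2, -0.8, -2.0]
opening: 0.122
gripper_force: 60.0
time: 4.1
ee_pos: [485.7, -335.2, 279.6]
orientation: [179.9, -0.3, -14.4]
force: [-0.2, -0.4, -1.5]
opening: 0.12
gripper_force: 60.0
dp [-0.737 -5.687  0.077] dr [ 0.004 -0.005 -0.713] t 4.1 F [-0.2 -0.4 -1.5] op 0.12044726007736867 pos [ 485.7 -335.2  279.6] [179.9  -0.3 -14.4]
```

```bash
python3 -m pendant '[{"dp":[-0.02,-0.15,0],"dr":[0,0,0],"hand":0},{"dp":[-0.07,-0.5,0],"dr":[0,0,0],"hand":0},{"dp":[-0.12,-0.95,0],"dr":[0,0,0],"hand":0}]'
for i in 1 2 3 4; do python3 -m pendant '[{"dp":[-0.04,-0.32,0],"dr":[0,0,0],"hand":0},{"dp":[-0.08,-0.64,0],"dr":[0,0,0],"hand":0},{"dp":[-0.12,-0.95,0],"dr":[0,0,0],"hand":0}]'|head -2; done
python3 -m pendant '[{"dp":[-0.03,-0.25,0],"dr":[0,0,-0.1],"hand":0},{"dp":[-0.06,-0.45,0],"dr":[0,0,-0.2],"hand":0},{"dp":[-0.1,-0.65,0],"dr":[0,0,-0.3],"hand":0},{"dp":[-0.12,-0.8,0],"dr":[0,0,-0.42],"hand":0},{"dp":[-0.13,-0.9,0],"dr":[0,0,-0.55],"hand":0},{"dp":[-0.13,-0.93,0],"dr":[0,0,-0.66],"hand":0},{"dp":[-0.13,-0.94,0],"dr":[0,0,-0.713],"hand":0},{"dp":[-0.13,-0.94,0],"dr":[0,0,-0.713],"hand":0}]'
python3 go.py 555.5 234 270 28.4
python3 - <<'E'
from h import *
snap('wrist','w2');snap('top','top2')
C=cal('wrist')
for z in(20,79): print(z,[proj(C,[555.5+a*np.cos(.4957),234+a*np.sin(.4957),z]).round() for a in(-30,0,30)])
E
```

```text
time: 4.4
ee_pos: [496.1, -238.3, 273.1]
orientation: [-179.9, 0.2, -14.5]
force: [1.4, -0.4, -1.4]
opening: 0.123
gripper_force: 60.0
time: 4.7
ee_pos: [508.1, -142.1, 273.6]
time: 5.0
ee_pos: [519.9, -47.3, 273.6]
time: 5.3
ee_pos: [531.8, 47.6, 273.5]
time: 5.6
ee_pos: [543.6, 142.5, 273.5]
time: 6.4
ee_pos: [554.4, 235.3, 273.5]
orientation: [-180.0, 0.2, 28.5]
force: [0.0, -1.0, -2.1]
opening: 0.121
gripper_force: 60.0
dp [0.003 0.017 0.035] dr [-0.001  0.003  0.002] t 6.4 F [ 0.  -1.  -2.1] op 0.12083235700651336 pos [554.4 235.3 273.5] [-180.     0.2   28.5]
20 [array([277., 205.]), array([277., 181.]), array([277., 156.])]
79 [array([277., 218.]), array([277., 190.]), array([277., 161.])]
```

View pics/w2.png

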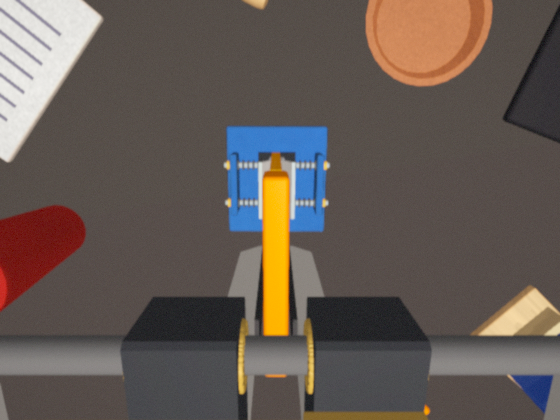

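The wrist view shows the pane directly above the clip. Jaws are at columns 260–295, rows 157–218, and the pane edge is at column 276. I'll refine the clip centre numerically from this picture.

```bash
python3 - <<'E'
from h import *
C=cal('wrist');im=cv2.imread('pics/w2.png').astype(int);b,g,r=im[...,0],im[...,1],im[...,2]
m=(b>r+60)&(b>120);m[250:]=0
M=cv2.morphologyEx(m.astype(np.uint8),3,np.ones((41,41))).astype(bool)
for z in(0,12): rect(C,M,z,'base%d'%z)
c=(abs(r-g)<15)&(abs(b-g)<25)&(g>130);c[:150]=0;c[225:]=0;c[:,:255]=0;c[:,300:]=0
v,u=np.where(c);print('jaws px',u.min(),u.max(),v.min(),v.max());print(rays(C,[277,277],[v.min(),v.max()],79).round(1))
E
python3 go.py 555.5 234 184 28.4
```

```text
base0 10311 [552.6 233.3] [133.7 123.1] 28.2 mean [554.8 234.5] axis -152.2
base12 10311 [554.3 234.3] [130.2 119.9] 28.2 mean [556.5 235.4] axis -152.2
jaws px 255 299 158 218
[[584.8 250.   79. ]
 [528.7 219.7  79. ]]
dp [0.004 0.012 0.902] dr [-0.     0.002 -0.001] t 6.5 F [-0.1  0.  -1.5] op 0.12051319252628806 pos [554.8 234.9 274.2] [-1.80e+02  1.00e-01  2.83e+01]
```

```bash
python3 -m pendant '[{"dp":[0,0,0.2],"dr":[0,0,0],"hand":0},{"dp":[0,0,0.5],"dr":[0,0,0],"hand":0},{"dp":[0,0,0.8],"dr":[0,0,0],"hand":0},{"dp":[0,0,0.95],"dr":[0,0,0],"hand":0},{"dp":[0,0,1.0],"dr":[0,0,0],"hand":0},{"dp":[0,0,1.0],"dr":[0,0,0],"hand":0}]'
python3 -m pendant '[{"dp":[0,0,0.05],"dr":[0,0,0],"hand":0},{"dp":[0,0,0.1],"dr":[0,0,0],"hand":0},{"dp":[0,0,0.15],"dr":[0,0,0],"hand":0},{"dp":[0,0,0.2],"dr":[0,0,0],"hand":0},{"dp":[0,0,0.25],"dr":[0,0,0],"hand":0},{"dp":[0,0,0.3],"dr":[0,0,0],"hand":0},{"dp":[0,0,0.3],"dr":[0,0,0],"hand":0}]'
python3 go.py 555 234.5 114 28.3
```

```text
time: 7.1
ee_pos: [555.2, 234.7, 175.1]
orientation: [-180.0, 0.1, 28.4]
force: [0.4, 0.2, -1.4]
opening: 0.123
gripper_force: 60.0
time: 7.8
ee_pos: [555.3, 234.7, 144.9]
orientation: [-180.0, 0.0, 28.4]
force: [0.1, 0.5, -1.8]
opening: 0.123
gripper_force: 60.0
dp [-0.004 -0.     0.309] dr [-0.     0.     0.002] t 7.8 F [ 0.1  0.5 -1.8] op 0.12308493615660586 pos [555.3 234.7 144.9] [-180.     0.    28.4]
```

Not in contact yet, and no side force. I'll press on slowly.

```bash
for i in 1 2 3; do python3 -m pendant '[{"dp":[0,0,0.03],"dr":[0,0,0],"hand":0},{"dp":[0,0,0.06],"dr":[0,0,0],"hand":0},{"dp":[0,0,0.09],"dr":[0,0,0],"hand":0}]'|head -5; done
python3 go.py 555 234.5 114 28.3
```

```text
time: 8.1
ee_pos: [555.7, 234.8, 136.8]
orientation: [180.0, -0.1, 28.4]
force: [0.3, -0.2, 0.2]
opening: 0.122
time: 8.4
ee_pos: [555.4, 234.7, 127.1]
orientation: [-180.0, 0.0, 28.4]
force: [0.9, 0.3, 0.9]
opening: 0.125
time: 8.7
ee_pos: [555.4, 234.7, 118.2]
orientation: [-180.0, 0.0, 28.4]
force: [-0.7, 0.1, 0.6]
opening: 0.12
dp [-0.004 -0.     0.042] dr [-0.     0.     0.002] t 8.7 F [-0.7  0.1  0.6] op 0.12041782974298566 pos [555.4 234.7 118.2] [-180.     0.    28.4]
```

The push force is lower than I expected, so I'll look before going on.

```bash
python3 - <<'E'
from h import *
a=snap('scene','s3');w=snap('wrist','w3')
cv2.imwrite('pics/c3.png',np.hstack([cv2.resize(a[270:420,230:430],(640,480),interpolation=2)[...,::-1][:, :400],cv2.resize(w[:,:,::-1],(400,300))[[*range(300)]+[299]*180]]))
E
```

```text
(no output)
```

View pics/c3.png

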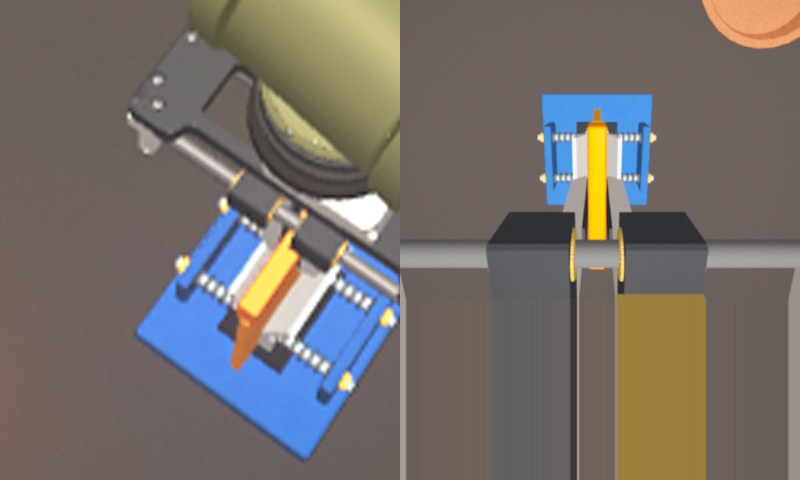

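The pane sits between the jaws, and the rail's end is still at row ~171 in the wrist view, so it has not slipped in the grip. I'll go down to the pad.

```bash
for i in 1 2 ; do python3 -m pendant '[{"dp":[0,0,0.015],"dr":[0,0,0],"hand":0},{"dp":[0,0,0.03],"dr":[0,0,0],"hand":0},{"dp":[0,0,0.03],"dr":[0,0,0],"hand":0}]'|head -5; done
```

```text
time: 9.1
ee_pos: [555.4, 234.7, 115.3]
orientation: [-180.0, 0.0, 28.4]
force: [0.6, -0.6, -2.4]
opening: 0.127
time: 9.4
ee_pos: [555.7, 234.8, 113.6]
orientation: [180.0, -0.1, 28.4]
force: [-3.7, -1.5, 10.3]
opening: 0.121
```

```bash
python3 -m pendant '[{"dp":[0,0,0.01],"dr":[0,0,0],"hand":0},{"dp":[0,0,0.01],"dr":[0,0,0],"hand":0},{"dp":[0,0,0.01],"dr":[0,0,0],"hand":0}]'|head -5;  python3 -m pendant '[{"dp":[0,0,0.01],"dr":[0,0,0],"hand":0},{"dp":[0,0,0.01],"dr":[0,0,0],"hand":0},{"dp":[0,0,0.01],"dr":[0,0,0],"hand":0}]'|head -5
```

```text
time: 9.7
ee_pos: [555.9, 234.9, 113.6]
orientation: [180.0, -0.1, 28.4]
force: [-6.3, -2.3, 17.6]
opening: 0.121
time: 10.0
ee_pos: [556.1, 234.9, 113.6]
orientation: [180.0, -0.2, 28.4]
force: [-9.0, -3.7, 25.9]
opening: 0.124
```

The height holds at 113.6 while the force climbs, so the pane is home on the pad. I'll relieve the push and release.

```bash
python3 -m pendant '[{"dp":[0,0,-0.03],"dr":[0,0,0],"hand":0},{"dp":[0,0,-0.03],"dr":[0,0,0],"hand":0},{"dp":[0,0,-0.03],"dr":[0,0,0],"hand":0.35},{"dp":[0,0,-0.03],"dr":[0,0,0],"hand":0.35},{"dp":[0,0,-0.03],"dr":[0,0,0],"hand":0.35},{"dp":[0,0,-0.03],"dr":[0,0,0],"hand":0.35},{"dp":[0,0,-0.03],"dr":[0,0,0],"hand":0.35}]'
python3 -m pendant '[{"dp":[0,0,-0.2],"dr":[0,0,0],"hand":0.35},{"dp":[0,0,-0.5],"dr":[0,0,0],"hand":0.35},{"dp":[0,0,-0.9],"dr":[0,0,0],"hand":0.35},{"dp":[0,0,-0.9],"dr":[0,0,0],"hand":0.35}]'
python3 -m pendant '[{"dp":[-0.4,0,-0.3],"dr":[0,0,0],"hand":0.35},{"dp":[-0.8,0,-0.5],"dr":[0,0,0],"hand":0.35},{"dp":[-1,0,-0.5],"dr":[0,0,0],"hand":0.35},{"dp":[-1,0,-0.5],"dr":[0,0,0],"hand":0.35}]'
python3 - <<'E'
from h import *
a=snap('scene','s4');C=cal('top');t=snap('top','t4').astype(int);r,g,b=t[...,0],t[...,1],t[...,2]
ii=np.zeros(r.shape,bool);ii[90:220,60:180]=1
rect(C,ii&(r>200)&(g>130)&(b<60),140,'rail');rect(C,ii&(r>120)&(g<r*.75)&(b<60)|ii&(r>200)&(g>130)&(b<60),140,'pane')
cv2.imwrite('pics/c4.png',np.hstack([cv2.resize(a[250:420,230:400],(480,480),interpolation=2)[...,::-1],cv2.resize(t[80:240,60:160].astype(np.uint8),(300,480),interpolation=2)[...,::-1]]))
E
```

```text
time: 10.7
ee_pos: [555.4, 234.7, 113.3]
orientation: [-180.0, 0.0, 28.4]
force: [-0.0, -0.1, 0.9]
opening: 0.349
gripper_force: 0.0
time: 11.1
ee_pos: [557.1, 235.3, 209.0]
orientation: [179.9, -0.5, 28.4]
force: [-0.7, -0.3, -0.0]
opening: 0.344
gripper_force: 0.0
time: 11.5
ee_pos: [466.2, 186.5, 254.2]
orientation: [180.0, -0.1, 28.4]
force: [0.6, 0.1, -0.0]
opening: 0.345
gripper_force: 0.0
rail 130 [578.8 246.3] [45.  10.9] 27.2 mean [580.6 247.3] axis -153.6
pane 222 [582.3 244.5] [43.9 27.9] 45.1 mean [582.7 243.8] axis -145.6
```

View pics/c4.png

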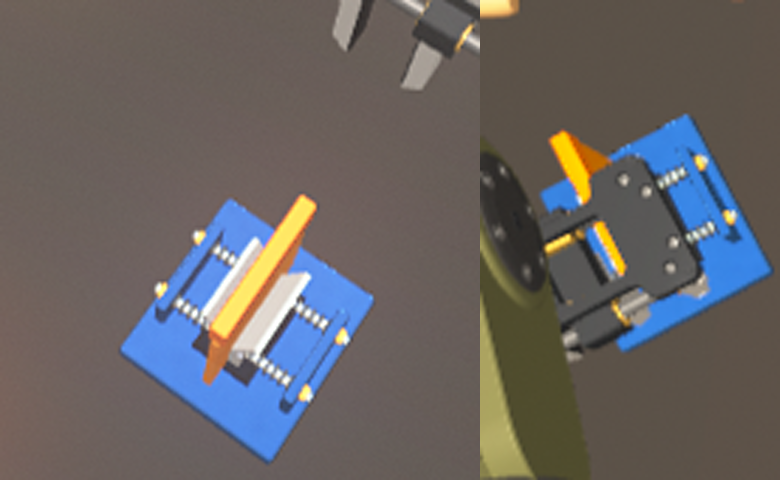

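View pics/s4.png

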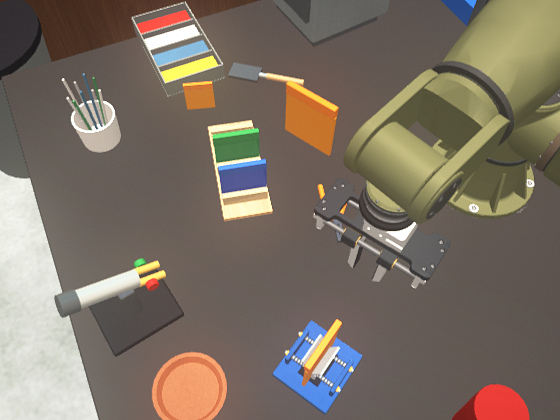

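The scene view shows the pane upright in the jaws, with its rail from about (305,378) to (340,322). Green and blue are still in the rack. I'll do one numeric check of the rail and then hand in.

```bash
python3 - <<'E'
from h import *
C=cal('scene')
c=np.array([555,234.5]);w=np.radians(28.3);e=np.array([np.cos(w),np.sin(w)])
im=cv2.imread('pics/s4.png').astype(int);b,g,r=im[...,0],im[...,1],im[...,2]
m=(r>180)&(b<80);m[:300]=0;m[:,:290]=0;m[:,370:]=0
for L in (180,225,240):
    rect(C,m&(r>L)&(g>110),140,'rail%d'%L)
print([proj(C,[*(c+s*50*e),140]).round() for s in(-1,1)]);print(cv2.boundingRect((m).astype(np.uint8)))
E
```

```text
rail180 62 [607. 272.] [23.2 10.1] 51.3 mean [607.8 270.7] axis 46.4
rail225 13 [522.5 223.1] [25.7  0.9] 29.1 mean [522.3 223. ] axis -151.2
rail240 4 [514.1 218.4] [6.5 0.9] 29.1 mean [514.  218.2] axis -153.1
[array([340., 320.]), array([307., 368.])]
(302, 321, 40, 64)
```

The predicted rail ends at (340,320) and (307,368) match the picture at (339,320) and (308,367). The pane is centred, in line and at the seated height.

```bash
python3 -c "
from workcell import manip
print(manip.hand_in())"
```

```text
the job is handed in; nothing more can be done
None
```

The amber pane is pressed home on the rubber pad of the clip and stands upright, centred and in line with the jaws; the green and blue panes are still in the rack, and the job is handed in at about 12 s (no verdict was returned).

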